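# Set the enamel kiln's controller and start the firing

### The job

Set the kiln controller for blue enamel: press the black dial down, turn it clockwise until it points at the blue mark and let it spring fully up there. Then press the yellow key and let it come up, and after it press the green key. Leave the red key alone, leave the jars and the brush where they are, and let go of everything.

Things in the scene. Friction and masses are not known exactly. Their poses are not given: they have to be found in the camera images.
- console: Kiln controller on the bench: grey desk console 180 mm (own x) by 280 mm (own y) and 60 mm high, with a level mid-grey top panel; fixed. Origin: centre of its underside, at bench height. Its x axis points away from the robot at yaw 0. The dial's axis stands at (0, 60) mm in its frame; the three keys stand in a row at y = -95 mm, x = -52, 0 and 52 mm (which key is where varies); a dark display, look only, lies between.
- dial_grip (a point): Point on the dial's vertical axis, in its grip bar, 10 mm below the bar's top and 98 mm above the bench while the dial is up (38 mm above the panel). The black dial is a round skirt of 48 mm diameter and 5 mm thick, carrying a grip bar 46 mm long, 14 mm wide and 32 mm high; pinch the bar across its 14 mm. The point's x axis runs along the bar towards its pointer end, which has a white line on the top and on the end face; the yaw of this point is therefore the pointer's heading.
- dial_pointer (a point): Point 52 mm from the dial's axis in the pointer's direction, at the height of dial_grip: it lies straight above a colour mark when the dial points at that mark.
- dial_press (a joint): How far the dial is pressed down: 0 = fully up, 0.010 m = fully down. A spring pushes it up, about 3 N at the top to 10 N fully down. Up, the dial is locked in a notch at the black line or at a colour mark; it turns freely only when pressed by 7.5 mm or more and must stay pressed while turning. Let go within about 4 degrees of a mark, it centres itself and springs fully up into the notch; let go between marks, it stays about 7 mm down.
- dial_turn (a joint): Turn of the dial, rad, growing clockwise seen from above: 0 = off (pointer at the black line, where it starts); the three colour marks lie at 0.46, 0.92 and 1.38; stops just beyond 0 and 1.38. Turning takes little torque, about 0.03 N m.
- mark_blue: Blue dot, 18 mm across and 1.5 mm thick, flat on the panel, 52 mm from the dial's axis: the blue-enamel programme. Origin at its centre, on the panel (60 mm above the bench). The three colour dots swap places from one start to the next.
- mark_orange: Orange dot, as the blue one: another programme, not wanted.
- mark_white: White dot, as the blue one: another programme, not wanted.
- key_yellow_top (a point): Centre of the top face of the round yellow key (confirms the programme): 24 mm across, in a black housing 40 mm across and 12 mm high on the panel; the key's top stands 22 mm above the panel when up. The keys are 52 mm apart, centre to centre, and swap places from one start to the next.
- key_yellow (a joint): How far the yellow key is pressed: 0 = up, 0.006 m = fully down, which takes 5 N; it counts as pressed from 0.004 m. It springs back up by itself.
- key_green_top (a point): Centre of the top face of the round green key (starts the kiln): 24 mm across, in a black housing 40 mm across and 12 mm high on the panel; the key's top stands 22 mm above the panel when up. The keys are 52 mm apart, centre to centre, and swap places from one start to the next.
- key_green (a joint): How far the green key is pressed: 0 = up, 0.006 m = fully down, which takes 5 N; it counts as pressed from 0.004 m. It springs back up by itself.
- key_red_top (a point): Centre of the top face of the round red key (cancels, not to be pressed): 24 mm across, in a black housing 40 mm across and 12 mm high on the panel; the key's top stands 22 mm above the panel when up. The keys are 52 mm apart, centre to centre, and swap places from one start to the next.
- key_red (a joint): How far the red key is pressed: 0 = up, 0.006 m = fully down, which takes 5 N; it counts as pressed from 0.004 m. It springs back up by itself.
- jar_rose: Small closed jar of rose enamel, 42 mm in diameter and 42 mm high, standing loose on the bench left of the console; a bystander. Origin: centre of its underside.
- jar_teal: Small closed jar of teal enamel, 42 mm in diameter and 42 mm high, standing loose on the bench left of the console; a bystander. Origin: centre of its underside.
- brush: Wooden-handled brush 170 mm long, 14 mm wide, 10 mm thick, lying loose on the bench right of the console; a bystander. Origin: mid-length, at bench height; its x axis runs along it.

How it is judged:
On the way, in this order (a step that is already met when the one before it is completed fails the run):
1. the dial is pressed down by 6 mm or more while still at the black line (value of joint dial_press above 0.006 m and value of joint dial_turn below 0.15 rad).
2. the dial points at the blue mark and has sprung fully up (horizontal distance between dial_pointer and mark_blue below 0.008 m and value of joint dial_press below 0.002 m and contact force between the fingers and dial_turn below 0.5 N), for 0.2 s.
3. the yellow key is pressed, the green one up, the dial still set (value of joint key_yellow above 0.004 m and value of joint key_green below 0.0015 m and horizontal distance between dial_pointer and mark_blue below 0.008 m and value of joint dial_press below 0.002 m), for 0.05 s.
4. then the green key is pressed, the yellow one up, the dial still set (value of joint key_green above 0.004 m and value of joint key_yellow below 0.0015 m and horizontal distance between dial_pointer and mark_blue below 0.008 m and value of joint dial_press below 0.002 m), for 0.05 s.
At the end, for the whole second after the job is handed in: The dial's pointer is within 8 mm of the blue mark (seen from above), the dial is fully up (within 2 mm), and all three keys are up (within 1.5 mm) (horizontal distance between dial_pointer and mark_blue below 0.008 m and value of joint dial_press below 0.002 m and value of joint each of key_yellow, key_green, key_red below 0.0015 m); the robot touches nothing.
It fails at once if the red key is pressed (3 mm or more) (value of joint key_red above 0.003 m).
It fails at once if a yellow or green key is pressed while the dial is not set to blue and up (value of joint any of key_yellow, key_green above 0.004 m and not (horizontal distance between dial_pointer and mark_blue below 0.008 m and value of joint dial_press below 0.002 m)).
It fails at once if a jar or the brush is shifted by more than 20 mm or a jar is tipped (distance of any of jar_rose, jar_teal, brush from where it was at the start of the episode above 0.02 m or angle between any of jar_rose, jar_teal's own z axis and vertical above 0.4 rad).
It also fails if it takes over 48 s, if anything falls off the work surface, if the arm or the gripper's body presses on something with over 40 N, if the wrist force passes 120 N, or if a joint passes its speed limit or range.

### The arm

A 6-joint arm with a two-finger parallel gripper is mounted at the origin on the work surface. World frame = base frame: x ahead of the robot, y to its left, z up, the work surface at z = 0. Lengths are in m, angles in rad, forces in N, time in s.
With the tool pointing down it reaches from about 0.4 to 0.825 m from the base axis. Payload 7 kg.
Tool frame: the origin (TCP) lies between the finger pads; the fingertips stand 8 mm ahead of it and the grasp point (between the pads) lies 11 mm behind it (arm.finger_overhang is the distance from the TCP to the fingertips, in m); z points along the fingers, y is the line along which they close (so a half turn about z gives the same grasp; the last joint's range is limited). The gripper opens to 88 mm and grips with 3 to 60 N. Pads are 19 mm wide; open, the fingers measure 130 mm over their backs; the gripper's body (78 mm by 193 mm) begins 47 mm behind the grasp point.
Start: joints at [-1.016, 0.359, 0.012, 0, -1.224, -0.288], TCP at [0.178, -0.651, 0.235] pointing down, gripper open.
Joint ranges: [-3.07, 3.07], [-1.43, 2.12], [-1.02, 1.25], [-3.03, 1.67], [-3.05, -0], [-3.03, 3.03]. Speed limits (rad/s): [2.39, 2.39, 3.01, 3.14, 3.14, 3.14].

### API

Orientations are given as [roll, pitch, yaw] about the fixed x, y, z axes, in that order (R = Rz(yaw) Ry(pitch) Rx(roll)).
In Python, from station import arm gives the robot as it stands.
- The arm moves only by the tool move_arm, never from a script. Its argument "rows" is text: rows parted by semicolons, each of 7 numbers parted by spaces: the turn, a rotation vector about the tool's x, y, z in degrees, then the shift along the tool's x, y, z in m, then the finger opening in m, from 0 to 0.0876. A call has 1 to 8 rows; each row shifts and turns the commanded pose from where the row before left it, along the tool's axes as they then stand; what a row does not reach is not made up. A row lasts 1/8 s, in which the tool goes at most 62.5 mm and 10.7 degrees, less where a joint would pass 70% of its speed; a pose out of reach is approached as far as the arm can. A call is refused whole if a number of a shift passes 0.0625 or a number of a turn 10.7, either way. A call with a gripper value outside its range is refused whole. The fingers move at their own pace and stop on an object; "squeeze" is the grip in N (left out, the last holds). Time passes only in rows, so rows that do not move let the fingers close. It gives the time, the measured TCP pose, the force, the opening and the grip force at its end, in the units of the state.
- arm.get_state(): the state, without advancing time (a new reading comes with each control period).
- arm.grab_frame(name): name is "side" or "top"; returns (picture, depth): 420x560x3 uint8, blue, green, red; 420x560 float32, m along the optical axis (not along the pixel's ray), 0 where there is no reading.
- arm.camera_model(name): a dict with "mtx" (3x3 intrinsics, pixels), "camera_from_world" (4x4, takes a point from world to camera coordinates). Camera axes: x right, y down, z forward; pixel columns grow to the right and rows downward; lengths in m; the calibration is good to about 2 mm. A picture is of the moment at which its call begins. camera_model takes no time and is no camera call.
- arm.job_done(): hands the job in; it is judged then, once.
The state is a dict: "t": time; "q": joint angles; "qd": joint speeds; "joint_efforts": joint torques, N m; "eef_pos": TCP position; "ee_rot": TCP orientation; "force": force on the tool from outside, world axes, zero at the start; "moment": the same for the moment, N m; "width": finger opening in m; "gripper_force": force on a finger pad.
Only numpy, scipy, OpenCV 4.12 (cv2) and the standard library are available. Lean on these libraries where they do the work, as an engineer would, in place of code of your own. Each camera call takes 0.05 s, during which the arm holds its last target. There are 200 camera calls.

## Working session

There is one attempt and no reset: what is moved stays moved. The work goes in short steps, Python scripts to look and compute and a tool call to move; the robot and the scene stay as the last step left them, time stands still between calls to the robot, and variables do not carry over. Pictures are saved under pics/ and viewed, at most 10 in all, crops included, and the job is handed in when it is done.

Besides the shell and the picture viewer there is one more tool, called as name(argument=value, ...) on one line, values as JSON. move_arm: Moves the arm, as the interface text tells. Its arguments: {"type":"object","properties":{"rows":{"type":"string"},"squeeze":{"type":"number"}},"required":["rows"]}

```bash
mkdir -p pics
cat > h.py <<'E'
import numpy as np, cv2
from station import arm
def ray(name,uv,z):
    c=arm.camera_model(name);K=np.array(c["mtx"]);T=np.array(c["camera_from_world"])
    R=T[:3,:3];o=-R.T@T[:3,3];d=R.T@np.linalg.inv(K)@np.array([uv[0],uv[1],1.])
    return o+d*(z-o[2])/d[2]
def proj(name,p):
    c=arm.camera_model(name);T=np.array(c["camera_from_world"]);q=np.array(c["mtx"])@(T[:3,:3]@np.array(p)+T[:3,3]);return q[:2]/q[2]
E
python3 - <<'E'
from h import *
for n in("top","side"):
    p,d=arm.grab_frame(n);cv2.imwrite(f"pics/{n}0.png",p);np.save(f"{n}0.npy",d)
    T=np.array(arm.camera_model(n)["camera_from_world"]);print(n,-T[:3,:3].T@T[:3,3],np.diag(arm.camera_model(n)["mtx"]))
print({k:np.round(v,3) for k,v in arm.get_state().items()})
E
```

```text
top [0.47086519 0.02645216 0.99833162] [487.08784397 487.08784397   1.        ]
side [ 0.12177921 -0.51451257  0.58004913] [448.25485983 448.25485983   1.        ]
{'t': np.float64(0.1), 'q': array([-1.016,  0.359,  0.011, -0.   , -1.224, -0.288]), 'qd': array([-0.001, -0.003,  0.003, -0.   , -0.001,  0.001]), 'joint_efforts': array([-1.0000e-03, -5.8416e+01,  2.9375e+01,  7.0160e+00,  1.0000e-02,
       -0.0000e+00]), 'eef_pos': array([ 0.178, -0.651,  0.234]), 'ee_rot': array([ 3.14 , -0.   , -2.875]), 'force': array([ 0.112, -0.043, -0.422]), 'moment': array([-0.036, -0.041, -0.008]), 'gripper_force': np.float64(0.0), 'width': np.float64(0.088)}
```

View pics/top0.png

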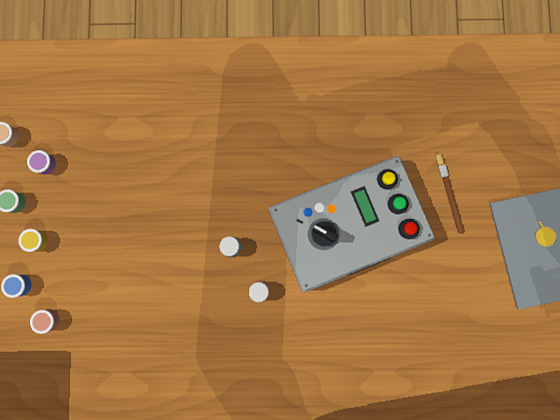

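View pics/side0.png

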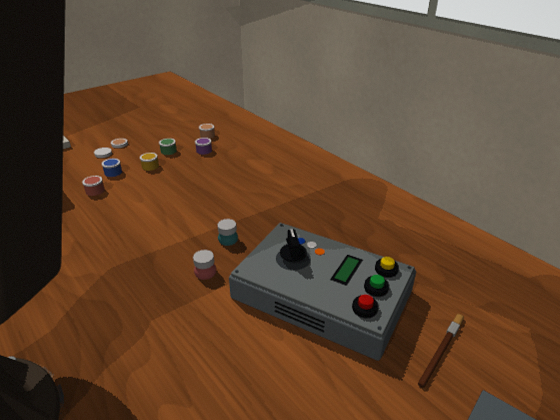

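The top view shows the dial at about (324,235) and the blue dot at (308,212), which is the first mark after the black line at (300,221). The keys are yellow (389,178), green (400,203) and red (410,228). The jars are at (230,246) and (259,291), and the brush is around (452,195).

```bash
cat > meas.py <<'E'
from h import *
def blob(hsv,lo,hi,near,r):
    m=cv2.inRange(hsv,lo,hi); k=np.zeros_like(m); cv2.circle(k,near,r,255,-1)
    n,l,s,c=cv2.connectedComponentsWithStats(m&k)
    i=1+np.argmax(s[1:,4]); return c[i],s[i,4]
S={"top":dict(yellow=((389,178),14),green=((400,203),14),red=((410,228),14),blue=((308,212),7),orange=((332,209),7),white=((320,208),6)),
"side":dict(yellow=((388,263),14),green=((377,282),14),red=((366,301),14),blue=((302,241),7),orange=((320,252),7),white=((312,245),6))}
H=dict(yellow=((20,120,60),(35,255,255)),green=((50,100,50),(85,255,255)),red=((0,150,60),(8,255,255)),blue=((100,120,60),(125,255,255)),orange=((5,150,90),(20,255,255)),white=((0,0,170),(180,60,255)))
for n in S:
    p=cv2.imread(f"pics/{n}0.png");hsv=cv2.cvtColor(p,cv2.COLOR_BGR2HSV);P={}
    for k,(c,r) in S[n].items():
        uv,a=blob(hsv,*H[k],c,r); P[k]=ray(n,uv,.082 if k in("yellow","green","red") else .0615); print(n,k,uv.round(1),a,P[k].round(4))
    v=P["yellow"]-P["red"]; yaw=np.arctan2(v[1],v[0]); R=np.array([[np.cos(yaw),-np.sin(yaw)],[np.sin(yaw),np.cos(yaw)]])
    kc=(P["yellow"]+P["green"]+P["red"])[:2]/3
    ax=kc+R@[0,.155]; print("yaw",np.degrees(yaw),"span",np.hypot(*v[:2]),"axis",ax)
    for k in("blue","white","orange"):
        d=P[k][:2]-ax; print(k,np.hypot(*d),np.degrees(np.arctan2(d[1],d[0])))
    print("bar top proj",proj(n,[*ax,.108]))
p=cv2.imread("pics/top0.png")[190:260,280:350];cv2.imwrite("pics/c1.png",cv2.resize(p,None,fx=8,fy=8,interpolation=cv2.INTER_CUBIC))
E
python3 meas.py
```

```text
top yellow [388.4 177.8] 150 [ 0.6291 -0.1792  0.082 ]
top green [399.2 202.9] 148 [ 0.5807 -0.1979  0.082 ]
top red [410.1 228. ] 143 [ 0.533  -0.2168  0.082 ]
top blue [307.6 211.8] 60 [ 0.5679 -0.0256  0.0615]
top orange [331.1 208.2] 60 [ 0.5744 -0.0711  0.0615]
top white [319.1 207.4] 79 [ 0.5761 -0.0479  0.0615]
yaw 21.396707582738745 span 0.10320090044416559 axis [ 0.52439113 -0.05364544]
blue 0.051742755156883695 32.86591062703707
white 0.05202619735734745 6.3693044913890065
orange 0.05295213767782765 -19.26590048872999
bar top proj [324.71118506 232.59555851]
side yellow [387.  262.6] 154 [ 0.6237 -0.1822  0.082 ]
side green [376.7 280.7] 160 [ 0.5761 -0.2006  0.082 ]
side red [365.3 301.1] 180 [ 0.5281 -0.2195  0.082 ]
side blue [301.  240.3] 34 [ 0.5689 -0.0251  0.0615]
side orange [319.4 251.1] 54 [ 0.5738 -0.0701  0.0615]
side white [309.  245.5] 2 [ 0.5701 -0.0461  0.0615]
yaw 21.32272477550361 span 0.10262578996254872 axis [ 0.51960855 -0.05635672]
blue 0.05838967544344942 32.3257384378753
white 0.05150691132420459 11.458060886660299
orange 0.055947030483753414 -14.19709099902193
bar top proj [292.0928668  238.86021791]
```

View pics/c1.png

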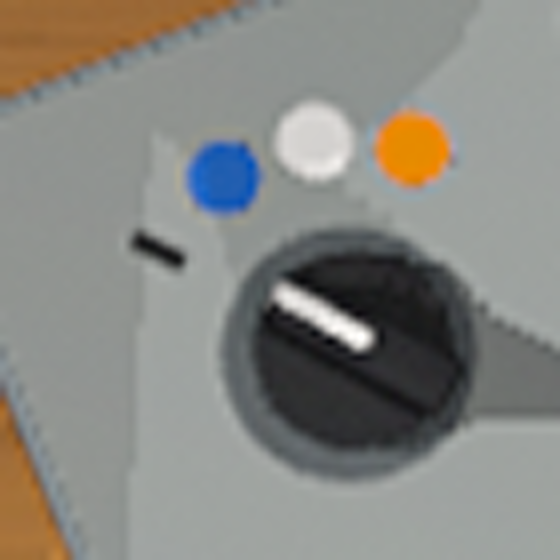

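The crop shows the white pointer line running from crop pixel (365,340) to (283,290), towards the black line. The round base is centred at about (350,355). Next I travel above the dial and check the axis position from that base ring.

move_arm(rows="0 0 0 -0.041 0.0405 0 0.06;0 0 0 -0.041 0.0405 0 0.06;0 0 0 -0.041 0.0405 0 0.06;0 0 0 -0.041 0.0405 0 0.06;0 0 0 -0.041 0.0405 0 0.06;0 0 0 -0.041 0.0405 0 0.06;0 0 0 -0.041 0.0405 0 0.06;0 0 0 -0.041 0.0405 0 0.06")

```text
t: 1.1
eef_pos: [0.4094, -0.2503, 0.2346]
ee_rot: [-3.142, 0.0, -2.875]
force: [1.4, -1.4, 0.2]
width: 0.0597
gripper_force: 0.0
```

move_arm(rows="0 0 0 -0.041 0.0405 0 0.06;0 0 0 -0.041 0.0405 0 0.06;0 0 0 -0.041 0.0405 0 0.06;0 0 0 -0.041 0.0405 0 0.06;0 0 -10 0 0 0 0.06;0 0 -10 0 0 0 0.06;0 0 -10 0 0 0 0.06;0 0 -10 0 0 0 0.06")

```text
t: 2.1
eef_pos: [0.5241, -0.0525, 0.2342]
ee_rot: [3.141, -0.0, -2.171]
force: [-1.0, -0.2, 0.1]
width: 0.0604
gripper_force: 0.0
```

```bash
cat > goto.py <<'E'
from h import *
import sys
from scipy.spatial.transform import Rotation as Ro
def rel(p,yaw):
    s=arm.get_state();R=Ro.from_euler("xyz",s["ee_rot"]);G=Ro.from_euler("xyz",[180,0,yaw],degrees=True)
    print("at",np.round(s["eef_pos"],4),np.degrees(s["ee_rot"]).round(2),"F",np.round(s["force"],2),"w",round(float(s["width"]),4),"q",np.round(s["q"],2))
    print("turn(deg)",np.degrees((R.inv()*G).as_rotvec()).round(2),"then shift in goal axes",G.inv().apply(np.array(p)-s["eef_pos"]).round(4))
if len(sys.argv)>4: rel([float(v) for v in sys.argv[1:4]],float(sys.argv[4]))
E
python3 goto.py .5244 -.0545 .087 -120.6
python3 - <<'E'
from h import *
for z in(.06,.071,.076): print(z,ray("top",(280+350.5/8-.5+.0,190+355/8-.5),z))
p=cv2.imread("pics/top0.png");g=cv2.cvtColor(p,cv2.COLOR_BGR2HSV)
m=(g[190:260,280:350,2]<60).astype(np.uint8)
n,l,s,c=cv2.connectedComponentsWithStats(m);i=1+np.argmax(s[1:,4]);print(s[i],c[i]+[280,190])
pt=np.argwhere(l==i)[:,::-1].astype(np.float32)+[280,190];cc=cv2.minEnclosingCircle(pt.astype(np.float32));print(cc,ray("top",cc[0],.076))
# white line ends on the bar's top
w=((g[190:260,280:350,2]>150)&(g[190:260,280:350,1]<60)).astype(np.uint8);k=np.zeros_like(w);cv2.circle(k,(40,40),9,1,-1)
q=np.argwhere(w&k)[:,::-1]+[280,190];W=np.array([ray("top",u,.108)[:2] for u in q]);v=np.linalg.svd(W-W.mean(0))[2][0];print(len(q),"line mid",W.mean(0),np.degrees(np.arctan2(v[1],v[0])))
E
```

```text
at [ 0.5241 -0.0525  0.2342] [ 1.7996e+02 -3.0000e-02 -1.2438e+02] F [-0.97 -0.21  0.13] w 0.0604 q [ 0.27  0.12 -0.31 -0.   -1.14 -0.87]
turn(deg) [ 0.04 -0.03 -3.78] then shift in goal axes [ 0.0016 -0.0013  0.1472]
0.06 [ 0.52483744 -0.05522134  0.06      ]
0.071 [ 0.52420473 -0.05426389  0.071     ]
0.076 [ 0.52391713 -0.05382868  0.076     ]
[ 32  32  26  24 448] [324.91964286 233.84598214]
((324.515380859375, 233.05384826660156), 13.15565299987793) [ 0.52545001 -0.05613638  0.076     ]
35 line mid [ 0.53075091 -0.04525436] -122.02390567732104
```

Axis agrees at about (0.5248, -0.0545), with a heading near 59°. Descending and pinching.

move_arm(rows="0 0 -3.8 0.0015 -0.0015 0 0.06;0 0 0 0 0 0.04 0.06;0 0 0 0 0 0.04 0.06;0 0 0 0 0 0.04 0.06;0 0 0 0 0 0.02 0.06;0 0 0 0 0 0.007 0.06;0 0 0 0 0 0 0.06;0 0 0 0 0 0 0.04", squeeze=15)

```text
t: 3.1
eef_pos: [0.5255, -0.0545, 0.0886]
ee_rot: [-3.14, 0.001, -2.11]
force: [1.6, -0.2, -0.5]
width: 0.0548
gripper_force: 0.0
```

```bash
python3 goto.py .5248 -.0545 .087 -120.6
python3 - <<'E'
from h import *
a=arm.grab_frame("top")[0][150:300,240:420];b=arm.grab_frame("side")[0][190:340,210:390]
cv2.imwrite("pics/g1.png",cv2.resize(np.hstack([a,b]),None,fx=2.2,fy=2.2))
E
```

```text
at [ 0.5255 -0.0545  0.0886] [-1.7993e+02  6.0000e-02 -1.2090e+02] F [ 1.57 -0.2  -0.47] w 0.0548 q [ 0.27  0.26 -0.5   0.   -0.8  -0.81]
turn(deg) [-0.07  0.06 -0.3 ] then shift in goal axes [0.0003 0.0006 0.0016]
```

View pics/g1.png

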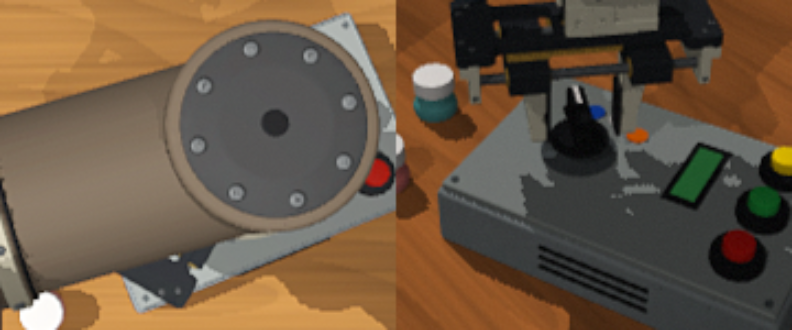

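The side crop shows the two fingers straddling the bar, clear of the panel; in the top view the wrist hides the dial. Closing on the bar.

move_arm(rows="0 0 0 0 0 0 0.03;0 0 0 0 0 0 0.02;0 0 0 0 0 0 0.005;0 0 0 0 0 0 0.005;0 0 0 0 0 0 0.005;0 0 0 0 0 0 0.005", squeeze=30)

```text
t: 3.95
eef_pos: [0.524, -0.0542, 0.0874]
ee_rot: [3.14, -0.0, -2.11]
force: [-2.4, 4.3, 2.2]
width: 0.0139
gripper_force: 30.0
```

move_arm(rows="0 0 0 0 0 0.003 0.005;0 0 0 0 0 0.003 0.005;0 0 0 0 0 0.003 0.005;0 0 0 0 0 0.0015 0.005;0 0 0 0 0 0 0.005", squeeze=40)

```text
t: 4.58
eef_pos: [0.5241, -0.0542, 0.0776]
ee_rot: [3.141, -0.0, -2.11]
force: [-6.1, 4.2, 9.4]
width: 0.0135
gripper_force: 40.0
```

move_arm(rows="0 0 5 0 0 0 0.005;0 0 7 0 0 0 0.005;0 0 7 0 0 0 0.005;0 0 5 0 0 0 0.005;0 0 2.4 0 0 0 0.005;0 0 0 0 0 0 0.005;0 0 0 0 0 0 0.005")

```text
t: 5.45
eef_pos: [0.5238, -0.054, 0.0776]
ee_rot: [3.14, -0.001, -2.571]
force: [-7.3, 7.1, 11.9]
width: 0.0139
gripper_force: 40.0
```

Turned 0.461 rad. Now rise, then open.

move_arm(rows="0 0 0 0 0 -0.003 0.005;0 0 0 0 0 -0.004 0.005;0 0 0 0 0 -0.003 0.005;0 0 0 0 0 0 0.005;0 0 0 0 0 0 0.03;0 0 0 0 0 0 0.06;0 0 0 0 0 0 0.06;0 0 0 0 0 0 0.06")

```text
t: 6.45
eef_pos: [0.5248, -0.0548, 0.087]
ee_rot: [-3.142, -0.0, -2.571]
force: [0.0, -0.2, -0.4]
width: 0.0482
gripper_force: 0.0
```

move_arm(rows="0 0 0 0 0 -0.02 0.06;0 0 0 0 0 -0.04 0.06;0 0 0 0 0 -0.04 0.06;0 0 8 0 0 0 0.0;0 0 3.3 0 0 0 0.0;0 0 0 0 0 0 0")

```text
t: 7.2
eef_pos: [0.5247, -0.0547, 0.1871]
ee_rot: [-3.142, 0.0, -2.768]
force: [0.1, 0.5, 0.2]
width: 0.0356
gripper_force: 0.0
```

```bash
python3 goto.py .5807 -.1979 .100 -158.6
python3 - <<'E'
from h import *
p=arm.grab_frame("side")[0];cv2.imwrite("pics/s2.png",cv2.resize(p[200:290,240:360],None,fx=5,fy=5,interpolation=cv2.INTER_CUBIC))
E
```

```text
at [ 0.5247 -0.0547  0.1871] [-180.      0.   -158.59] F [0.13 0.52 0.24] w 0.0356 q [ 0.27  0.15 -0.38  0.   -1.04 -1.47]
turn(deg) [-0.    0.    0.01] then shift in goal axes [ 1.000e-04 -1.537e-01  8.710e-02]
```

View pics/s2.png

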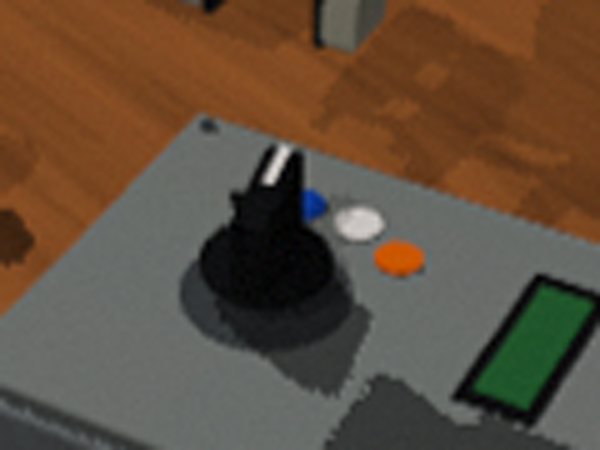

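The side crop shows the dial free, its white line at crop (275,165) pointing near the blue dot (312,203). I move over the yellow key, then check the dial from the top.

move_arm(rows="0 0 0 -0.013 -0.0385 0 0;0 0 0 -0.013 -0.0385 0 0;0 0 0 -0.013 -0.0385 0 0;0 0 0 -0.013 -0.0385 0 0;0 0 0 0 0 0.04 0;0 0 0 0 0 0.03 0;0 0 0 0 0 0 0")

```text
t: 8.12
eef_pos: [0.6275, -0.1792, 0.1142]
ee_rot: [3.139, -0.005, -2.768]
force: [0.5, -0.4, 0.4]
width: 0.0003
gripper_force: 0.0
```

```bash
python3 goto.py .6291 -.1792 .085 -158.6
python3 - <<'E'
from h import *
p=arm.grab_frame("top")[0];s=arm.grab_frame("side")[0]
a=cv2.resize(p[190:260,280:350],(400,400),interpolation=cv2.INTER_CUBIC);b=cv2.resize(s[220:320,320:420],(400,400))
cv2.imwrite("pics/t3.png",np.hstack([a,b]))
g=cv2.cvtColor(p,cv2.COLOR_BGR2HSV)
w=((g[190:260,280:350,2]>150)&(g[190:260,280:350,1]<60)).astype(np.uint8);k=np.zeros_like(w);cv2.circle(k,(42,40),9,1,-1)
q=np.argwhere(w&k)[:,::-1]+[280,190]
for z in(.108,.101):
    W=np.array([ray("top",u,z)[:2] for u in q]);v=np.linalg.svd(W-W.mean(0))[2][0];print(z,len(q),"line mid",W.mean(0),np.degrees(np.arctan2(v[1],v[0])))
E
```

```text
at [ 0.6275 -0.1792  0.1142] [ 179.86   -0.3  -158.58] F [ 0.46 -0.38  0.36] w 0.0003 q [ 0.02  0.42 -0.19 -0.   -0.97 -1.22]
turn(deg) [ 0.14 -0.3   0.02] then shift in goal axes [-0.0015 -0.0006  0.0292]<stdin>:9: RuntimeWarning: Mean of empty slice.
  ret = ret.dtype.type(ret / rcount)
Traceback (most recent call last):
numpy.linalg.LinAlgError: 1-dimensional array given. Array must be at least two-dimensional
```

View pics/t3.png

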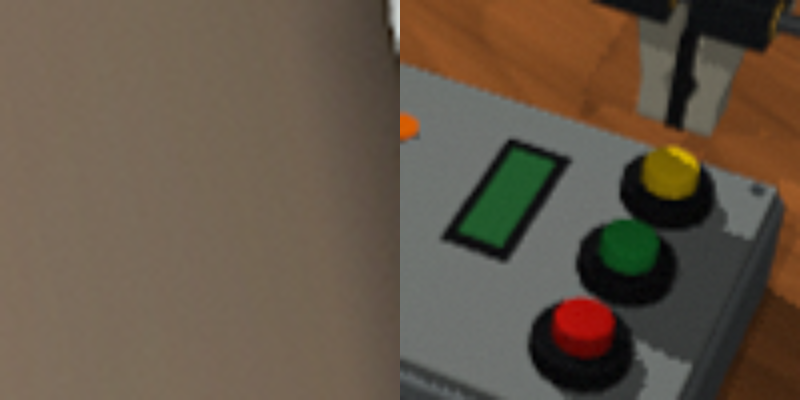

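The top view is blocked by the arm; in the side crop, the closed fingers stand over the yellow key at about (675,175). I check the dial numerically in the side view instead.

Run:
```python
from h import *
p=arm.grab_frame("side")[0];g=cv2.cvtColor(p,cv2.COLOR_BGR2HSV)[225:243,285:304]
q=np.argwhere((g[...,2]>110)&(g[...,1]<70))[:,::-1]+[285,225]
ax=np.array([.5250,-.0546])
def seg(h,z): 
    e=np.array([np.cos(np.radians(h)),np.sin(np.radians(h))]); return [proj("side",[*(ax+r*e),z]).round(1).tolist() for r in(0,23)]
print(len(q),q.mean(0),q.min(0),q.max(0))
for z in(.108,.101):
    for h in(27,33,39): print(z,h,seg(h,z))
    W=np.array([ray("side",u,z)[:2] for u in q]);v=np.linalg.svd(W-W.mean(0))[2][0];print(z,"mid",W.mean(0),np.degrees(np.arctan2(v[1],v[0])))
d0=np.load("side0.npy");d=arm.grab_frame("side")[1];print("skirt/base depth change mm",1e3*np.median((d-d0)[246:262,286:304]), "bar",1e3*np.median((d-d0)[236:246,292:296]))
```

```text
126 [291.87301587 231.38888889] [285 225] [303 242]
0.108 27 [[293.8, 237.2], [511.7, -81.7]]
0.108 33 [[293.8, 237.2], [449.6, -82.6]]
0.108 39 [[293.8, 237.2], [391.2, -83.2]]
0.108 mid [ 0.53312792 -0.03979867] -80.03173390211946
0.101 27 [[293.8, 240.4], [511.7, -81.5]]
0.101 33 [[293.8, 240.4], [449.6, -82.4]]
0.101 39 [[293.8, 240.4], [391.2, -83.0]]
0.101 mid [ 0.5392278  -0.03275916] -80.03173390211944
skirt/base depth change mm 0.20581484 bar 0.7208586
```

The dial's depth is unchanged (0.2 mm), so it is fully up, and it only springs up in a notch. Pressing yellow.

move_arm(rows="0 0 0 -0.0005 -0.0005 0.015 0;0 0 0 0 0 0.007 0;0 0 0 0 0 0.004 0;0 0 0 0 0 0.0035 0;0 0 0 0 0 0 0;0 0 0 0 0 0 0")

```text
t: 9.07
eef_pos: [0.63, -0.1795, 0.0879]
ee_rot: [-3.142, -0.0, -2.768]
force: [-1.9, 0.4, 2.8]
width: 0.0003
gripper_force: 1.4
```

move_arm(rows="0 0 0 0 0 0.002 0;0 0 0 0 0 0.0015 0;0 0 0 0 0 0 0;0 0 0 0 0 0 0")

```text
t: 9.57
eef_pos: [0.6302, -0.1795, 0.0843]
ee_rot: [-3.141, 0.0, -2.768]
force: [-2.2, 0.1, 5.2]
width: 0.0001
gripper_force: 2.6
```

Yellow is down (5.2 N). Lift, shift over to green and press.

move_arm(rows="0 0 0 0 0 -0.01 0;0 0 0 0 0 -0.015 0;0 0 0 0.026 0.0005 0 0;0 0 0 0.027 0.0005 0 0;0 0 0 0 0 0 0;0 0 0 0 0 0.012 0;0 0 0 0 0 0.006 0;0 0 0 0 0 0 0")

```text
t: 10.58
eef_pos: [0.5804, -0.1975, 0.0901]
ee_rot: [3.141, -0.001, -2.768]
force: [-0.2, 0.7, 1.7]
width: 0.0005
gripper_force: 0.7
```

move_arm(rows="0 0 0 0 0 0.003 0;0 0 0 0 0 0.0035 0;0 0 0 0 0 0 0;0 0 0 0 0 0 0")

```text
t: 11.08
eef_pos: [0.5806, -0.1977, 0.0849]
ee_rot: [-3.141, 0.001, -2.768]
force: [-1.3, 1.8, 5.0]
width: -0.0001
gripper_force: 2.2
```

move_arm(rows="0 0 0 0 0 0.0007 0;0 0 0 0 0 0 0;0 0 0 0 0 0 0")

```text
t: 11.45
eef_pos: [0.5805, -0.1977, 0.0843]
ee_rot: [-3.141, 0.001, -2.768]
force: [-1.6, 3.6, 6.4]
width: 0.0
gripper_force: 3.3
```

move_arm(rows="0 0 0 0 0 -0.02 0;0 0 0 0 0 -0.04 0;0 0 0 0 0 -0.04 0;0 0 0 -0.04 -0.05 0 0;0 0 0 0 -0.05 0 0;0 0 0 0 -0.05 0 0;0 0 0 0 0 0 0;0 0 0 0 0 0 0")

```text
t: 12.45
eef_pos: [0.6703, -0.3223, 0.1827]
ee_rot: [3.14, -0.001, -2.769]
force: [0.5, -0.6, 0.7]
width: 0.0006
gripper_force: 0.0
```

Run:
```python
from h import *
p=arm.grab_frame("top")[0];s=arm.grab_frame("side")[0]
a=cv2.resize(p[190:260,280:350],(400,400),interpolation=cv2.INTER_CUBIC);b=cv2.resize(s[210:330,270:430],(400,300))
b=cv2.copyMakeBorder(b,0,100,0,0,0);cv2.imwrite("pics/t5.png",np.hstack([a,b]))
```

```text
(no output)
```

View pics/t5.png

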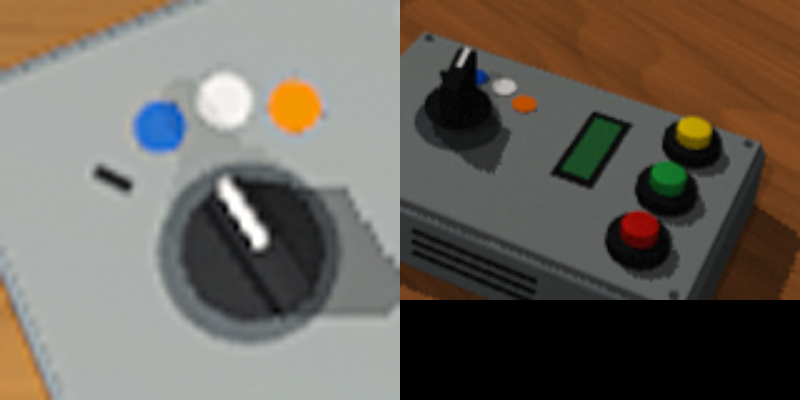

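The top crop shows the pointer line from (262,243) to (225,185), parallel to the direction of the blue dot at (160,127). The side crop shows all three keys up and the dial up, and the arm is clear.

```bash
python3 -c "
from station import arm
print(arm.job_done())"
```

```text
the job is handed in; nothing more can be done
None
```

The job is handed in (no verdict was returned): the dial is set to blue and up, yellow then green were pressed and are back up, red, the jars and the brush were not touched, and the arm is clear of everything.

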